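Hand the polished clasp ball across the bench in its dish

ROBOT

A 7-joint arm with a two-finger parallel gripper is mounted at the origin on the work surface. World frame = base frame: x ahead of the robot, y to its left, z up, the work surface at z = 0. Lengths are in m, angles in degrees, forces in N, time in s.
With the tool pointing down it reaches from about 0.425 to 0.875 m from the base axis. Payload 4.7 kg.
Tool frame: the origin (TCP) lies at the very end of the fingers, on their centre line; the grasp point (between the pads) lies 19 mm behind it (pinch_z is the distance from the TCP to the grasp point, in m); z points along the fingers, y is the direction in which the jaws open and shut (so a half turn about z gives the same grasp; the last joint's range is limited). The gripper opens to 87 mm and grips with 3 to 60 N. Pads are 19 mm wide; open, the fingers measure 117 mm over their backs; the gripper's body (75 mm by 190 mm) begins 51 mm behind the grasp point.
Start: joints at [74.891, 18.392, -4.016, 83.108, 1.295, 78.541, -3.26], TCP at [0.178, -0.625, 0.223] pointing down, gripper open.
Joint ranges: [-163.93, 163.93], [-17.29, 119.83], [-79.2, 71.16], [3.27, 140.29], [-89.18, 269.18], [5.43, 117.66], [-154.24, 154.24]. Speed limits (degrees/s): [147.25, 147.25, 180, 180, 180, 180, 180].

INTERFACE

Orientations are given as [roll, pitch, yaw] about the fixed x, y, z axes, in that order (R = Rz(yaw) Ry(pitch) Rx(roll)).
In Python, from cell import get_obs, read_camera, camera_params, sign_off, pinch_z gives the robot as it stands.
- The arm moves only by the shell command python3 -m handwheel 'ROWS' [FORCE]. ROWS is JSON, a list of rows, each a list of 5 numbers: the finger opening in m, from 0 to 0.087, then the shift along the tool's x, y, z in m, then the turn about the tool's z in rad. In form: [[jaw, tx, ty, tz, twist], ...]. A call has 1 to 20 rows; each row is the pose to reach, as a shift and turn from the pose commanded when the call began, along the tool's axes at that moment; what a row does not reach only later rows make up. A row lasts 1/10 s, in which the tool goes at most 50 mm and 8.59 degrees, less where a joint would pass 70% of its speed; a pose out of reach is approached as far as the arm can. A call with a gripper value outside its range is refused whole. The fingers move at their own pace and stop on an object; FORCE is the grip in N (left out, the last holds). Time passes only in rows, so rows that repeat a pose let the fingers close. It gives the time, the measured TCP pose, the force and the opening at its end, in the units of the state.
- get_obs(): the state, without advancing time (a new reading comes with each control period).
- read_camera(name): name is "scene" or "side" or "wrist"; returns the picture (420x560x3 uint8, blue, green, red); there is no depth.
- camera_params(name): a dict with "camera_matrix" (3x3 intrinsics, pixels), "R" (3x3) and "t" (3): a world point X has camera coordinates R X + t. Camera axes: x right, y down, z forward; pixel columns grow to the right and rows downward; lengths in m; the calibration is good to about 2 mm. A picture is of the moment at which its call begins: read the wrist's pose just before it. camera_params takes no time and is no camera call; for the wrist camera it gives the pose at the moment of the call.
- sign_off(): hands the job in, once; it reports no verdict.
The state is a dict: "time_s": time; "qpos": joint angles; "joint_velocities": joint speeds; "effort": joint torques, N m; "tool_pos": TCP position; "tool_rot": TCP orientation; "force": force on the tool from outside, world axes, zero at the start; "wrist_torque": the same for the moment, N m; "grip_width": finger opening in m.
Only numpy, scipy, OpenCV 4.12 (cv2) and the standard library are available. Lean on these libraries where they do the work, as an engineer would, in place of code of your own. Each camera call takes 0.05 s, during which the arm holds its last target.

TASK

The strop lying across the two-handled dish is in the way: lift it off and lay it flat on the bench clear of the dish, without dropping it. Then pick the dish up by one of its two wooden handles, raise it at least a hand's breadth (100 mm) off the bench and give it a quarter turn so that its free handle points straight across the bench, away from you, to the worker opposite; keep the dish level and the polished ball resting in its middle all the way, do not touch the ball, and leave the other things on the bench alone. Finish while still holding the dish there by its handle, level and still, ready for the other worker to take.

Things in the scene. Friction and masses are not known exactly. Their poses are not given: they have to be found in the camera images.
- dish: round steel dish, 150 mm inside and 159 mm outside the rim, 34 mm high, 180 to 275 g. Floor flat over the middle 18 mm (4 mm above the underside), rising at 4, 9, 20 degrees to 26, 50, 69 mm out. A wooden handle each side on its own y axis, at the start within 0.3 rad of the robot's left and right. Origin: centre of underside; z up. Held by a handle it sags unless gripped firmly (60 N or more)
- handle_left (a point): middle of the wooden handle on the dish's own +y side (robot's left at the start), 106 mm from the dish's centre, 22 mm above its underside. A plain bar running outward along the dish's y axis: 24 mm wide, 20 mm tall (12 to 32 mm above the underside), free from 83 to 128 mm from the dish's centre
- handle_right (a point): the same point of the identical handle on the dish's own -y side (the robot's right at the start)
- ball: polished solid brass ball, 24 mm across, 61 g, loose in the dish and free to roll; it starts within 6 mm of the dish's middle, hidden from above by the strop, its top 6 mm below the rim. Origin: its centre
- strop: wooden knife strop across the dish's rim (underside 34 mm up), over both dish handles within 0.3 rad. Board 190 x 44 x 12 mm, brown leather 3 mm thick on top; handle 110 x 26 x 12 mm carries on from one end. 120 g. Origin: centre of the board's underside; own x towards its handle (x = 95 to 205 mm, to the robot's right at the start); z up. Centre of mass 33 mm from the origin towards the handle
- bench_front (a point): point on the top of the fixed green bench, 430 mm straight ahead of the robot's base axis, on the robot's side of the dish. Its x axis runs straight across the bench, away from the robot (the robot's +x), to the far edge where the other worker's stool stands; z up
- finish_bottle: amber bottle with a black cap, 44 mm across, 95 mm high, to the left; origin at the centre of its underside; leave it alone
- thread_spool: pale spool of thread, 60 mm across, 72 mm high, to the right; origin at the centre of its underside; leave it alone
- maul: leather worker's maul standing on its pale head, 60 mm across, wooden handle up, 195 mm high, to the far left; origin at the centre of its underside; leave it alone
- ring_tray: low black tray 100 x 130 x 22 mm with brass rings in it, to the far right; origin at the centre of its underside; leave it alone

How it is judged (in metres and radians):
On the way, in this order (a step that is already met when the one before it is completed fails the run):
1. the strop lies flat on the bench, off the dish and let go (height (world z) of strop below 0.008 m and angle between strop's own z axis and vertical below 0.08 rad and contact force between strop and the fingers below 0.1 N and contact force between strop and dish below 0.1 N and height (world z) of dish below 0.01 m), for 0.2 s.
2. the dish is lifted clear of the bench with the ball in it (height (world z) of dish above 0.04 m and contact force between dish and the fingers above 1 N and distance between ball and dish below 0.04 m), for 0.2 s.
At the end, for the whole second after the job is handed in: the gripper holds the dish by a wooden handle, 85 mm or more above the bench, level within 0.1 rad, still; handle line within 0.17 rad of straight across, free handle on the far side; ball within 22 mm of the dish's middle; nothing else carries the dish; strop flat on the bench (height (world z) of dish above 0.085 m and angle between dish's own z axis and vertical below 0.1 rad and linear speed of dish below 0.03 m/s and angle between the y axis of dish and the x axis of bench_front, either way round below 0.17 rad and contact force between dish and the fingers above 2 N and contact force between dish and table below 0.1 N and contact force between dish and strop below 0.1 N and horizontal distance between ball and dish below 0.022 m and z of ball in the frame of dish below 0.022 m and height (world z) of strop below 0.008 m and angle between strop's own z axis and vertical below 0.08 rad and ((y of the grasp point in the frame of dish above 0.082 m and y of bench_front in the frame of dish above 0 m) or (y of the grasp point in the frame of dish below -0.082 m and y of bench_front in the frame of dish below 0 m))); the arm keeps its last pose, push and grip.
It fails at once if the ball rolled more than 32 mm away from the middle of the dish (distance between ball and dish above 0.036 m).
It fails at once if the dish was tilted by more than 0.16 rad (9 degrees) (angle between dish's own z axis and vertical above 0.16 rad).
It fails at once if the ball was touched by the gripper (contact force between ball and the fingers above 0.1 N).
It fails at once if the strop was dropped (linear speed of strop above 0.5 m/s and contact force between strop and the fingers below 0.05 N and contact force between strop and dish below 0.05 N).
It fails at once if a bystander was moved (distance of any of finish_bottle, thread_spool, maul, ring_tray from where it was at the start of the episode above 0.02 m).
It also fails if it takes over 64 s, if anything falls off the work surface, if the arm or the gripper's body presses on something with over 40 N, if the wrist force passes 120 N, or if a joint passes its speed limit or range.

## Working session

There is one attempt and no reset: what is moved stays moved. The work goes in short steps, Python scripts to look and compute and a shell command to move; the robot and the scene stay as the last step left them, time stands still between calls to the robot, and variables do not carry over. Pictures are saved under pics/ and viewed, and the job is handed in when it is done.

```bash
ls; mkdir -p pics; python3 - <<'E'
from cell import *
import cv2
o=get_obs();print({k:o[k] for k in o});print(pinch_z)
for n in("scene","side","wrist"):
    cv2.imwrite(f"pics/{n}0.png",read_camera(n))
    p=camera_params(n);print(n,p)
E
```

```text
pics
{'time_s': 0.0, 'qpos': array([74.89032324, 18.43750887, -4.01447652, 83.17395451,  1.29377509,
       78.54125164, -3.26227761]), 'joint_velocities': array([ 0.17378748, -0.00117407, -0.03533179, -0.07840126,  0.0559602 ,
       -0.02886405, -0.00269166]), 'effort': array([-5.71619040e-06, -4.91290998e+01, -4.04005134e-01, -3.12524235e+01,
       -6.38774643e-02,  4.36365476e-02,  1.61472344e-04]), 'tool_pos': array([ 0.17806151, -0.6245642 ,  0.22148725]), 'tool_rot': array([-1.79892455e+02,  4.90183719e-03,  1.59158867e+01]), 'force': array([-0.14417454,  0.47451823,  0.19743533]), 'wrist_torque': array([ 0.01518784, -0.02209911, -0.00204903]), 'grip_width': 0.08681474399853628}
0.0187
scene {'camera_matrix': array([[420.08402989,   0.        , 281.61327455],
       [  0.        , 420.08402989, 215.06844591],
       [  0.        ,   0.        ,   1.        ]]), 'R': array([[ 0.31800868,  0.94782962, -0.02212446],
       [ 0.64005967, -0.23184644, -0.73250996],
       [-0.69942412,  0.21878356, -0.68039669]]), 't': array([-0.16528319, -0.33201197,  1.73057684])}
side {'camera_matrix': array([[485.44081244,   0.        , 279.79110263],
       [  0.        , 485.44081244, 213.98449547],
       [  0.        ,   0.        ,   1.        ]]), 'R': array([[-0.90442346, -0.42651217,  0.01027496],
       [-0.29182736,  0.60089585, -0.74415117],
       [ 0.31121536, -0.67602629, -0.66793223]]), 't': array([0.50390026, 0.22266257, 1.11445583])}
wrist {'camera_matrix': array([[344.47634716,   0.        , 278.22325196],
       [  0.        , 344.47634716, 208.66848657],
       [  0.        ,   0.        ,   1.        ]]), 'R': array([[ 0.27466933, -0.96153789, -0.00128684],
       [-0.92122062, -0.26353545,  0.28618461],
       [-0.27551647, -0.07742067, -0.95817363]]), 't': array([-0.65015271, -0.03520555,  0.39092435])}
```

View pics/scene0.png

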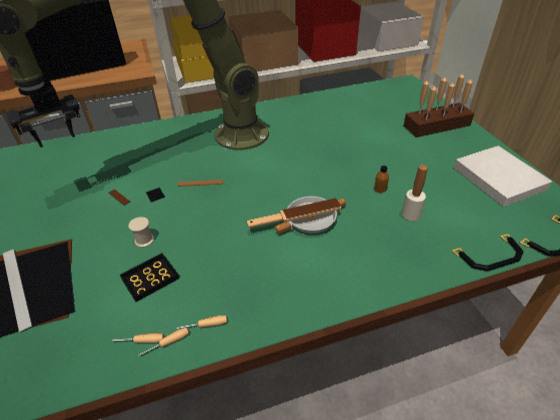

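View pics/side0.png

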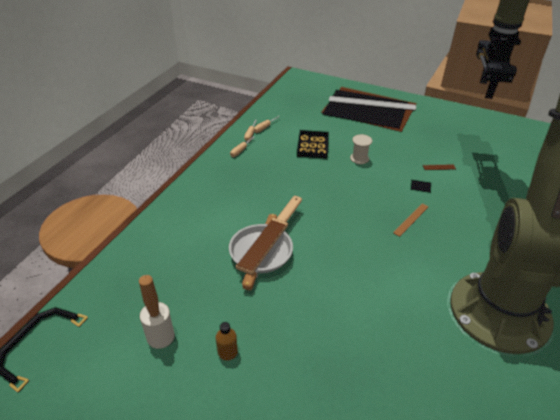

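View pics/wrist0.png

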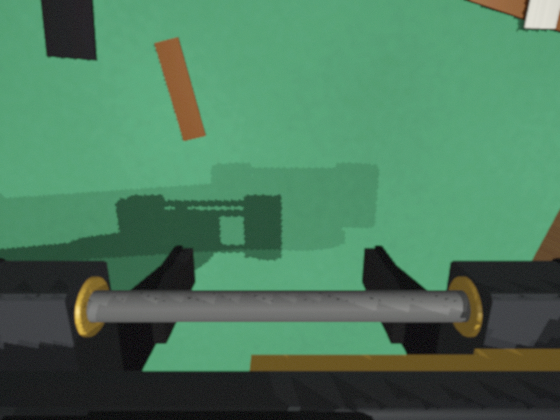

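The scene and side views show the strop (handle toward −y) over the dish, near scene (310,213) and side (262,248). The wrist view shows only bench and arm shadow. I'll zoom in for measurement.

```bash
cat > h.py <<'E'
import numpy as np, cv2
from cell import *
def ray(p,uv):
    K,R,t=(np.array(p[k]) for k in("camera_matrix","R","t"))
    d=R.T@np.linalg.inv(K)@np.array([uv[0],uv[1],1.]); return -R.T@t,d
def onplane(p,uv,z):
    c,d=ray(p,uv); return c+d*(z-c[2])/d[2]
def proj(p,X):
    c=np.array(p["R"])@np.array(X)+p["t"]; u=np.array(p["camera_matrix"])@c; return u[:2]/u[2]
E
python3 - <<'E'
from h import *
im=cv2.imread("pics/scene0.png")[175:255,230:365]; cv2.imwrite("pics/sc_z.png",cv2.resize(im,None,fx=5.9,fy=5.9,interpolation=cv2.INTER_CUBIC))
im=cv2.imread("pics/side0.png")[185:300,215:315]; cv2.imwrite("pics/si_z.png",cv2.resize(im,None,fx=5,fy=5,interpolation=cv2.INTER_CUBIC))
E
```

```text
(no output)
```

View pics/sc_z.png

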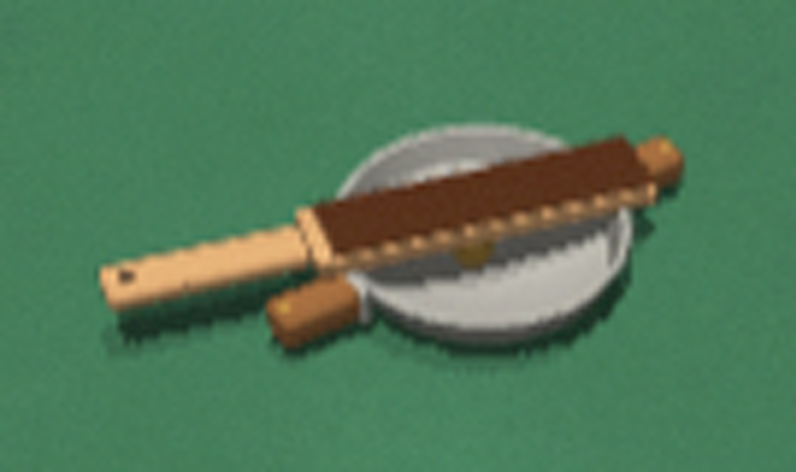

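View pics/si_z.png

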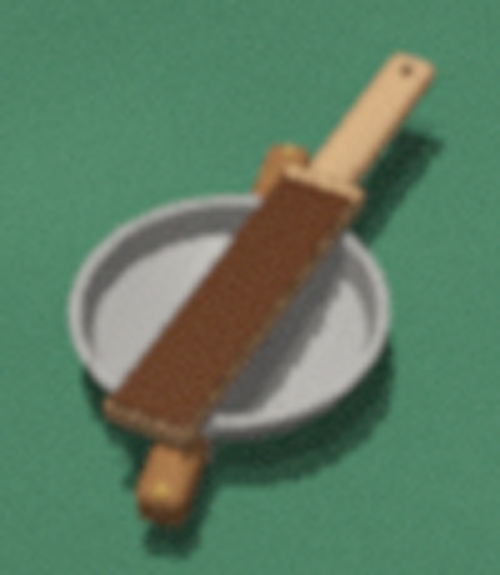

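The crops show the brown leather, wooden dish handles sticking out (one end at scene zoom (285,325), the other at (665,160)) and a bit of the ball at (470,255). Measuring now.

```bash
python3 - <<'E'
from h import *
def Z(p,pts,off,f,z): return np.array([onplane(p,(u/f+off[0],v/f+off[1]),z) for u,v in pts])
sc=camera_params("scene");si=camera_params("side")
print("leather corners z=.049")
a=Z(sc,[(315,208),(337,256),(658,183),(622,136)],(230,175),5.9,.049);print(a.round(4)[:,:2],a.mean(0).round(4))
b=Z(si,[(288,178),(357,203),(187,437),(108,402)],(215,185),5,.049);print(b.round(4)[:,:2],b.mean(0).round(4))
for m in(a,b):
    print([np.linalg.norm(m[i]-m[i-1]).round(4) for i in range(4)])
# handle tip of strop z=.046 
print("strop tip",Z(sc,[(103,268),(118,308)],(230,175),5.9,.046).round(4).tolist(),Z(si,[(395,54),(437,66)],(215,185),5,.046).round(4).tolist())
print("dish handle tips z=.032",Z(sc,[(272,303),(660,140)],(230,175),5.9,.032).round(4).tolist(),Z(si,[(285,147),(163,523)],(215,185),5,.026).round(4).tolist())
# ellipse rim extents: side zoom left 70,310 right 388,310 ; bottom (235,438)top(235,196)
for n,p,pts,off,f in(("sc",sc,[(333,195),(632,215),(490,124),(490,332)],(230,175),5.9),("si",si,[(70,305),(388,305),(235,196),(235,435)],(215,185),5)):
    r=Z(p,pts,off,f,.034);print(n,r.round(4)[:,:2].tolist(),r.mean(0).round(4), (r[:2].mean(0)).round(4))
E
```

```text
leather corners z=.049
[[ 0.5502 -0.0032]
 [ 0.5891 -0.0044]
 [ 0.5937  0.175 ]
 [ 0.552   0.1726]] [0.5712 0.085  0.049 ]
[[ 5.785e-01 -3.000e-04]
 [ 5.383e-01  1.300e-03]
 [ 5.432e-01  1.801e-01]
 [ 5.869e-01  1.769e-01]] [0.5617 0.0895 0.049 ]
[np.float64(0.1759), np.float64(0.0389), np.float64(0.1794), np.float64(0.0418)]
[np.float64(0.1774), np.float64(0.0402), np.float64(0.1789), np.float64(0.0438)]
strop tip [[0.5533, -0.1205, 0.046], [0.5846, -0.121, 0.046]] [[0.5708, -0.12, 0.046], [0.5459, -0.1207, 0.046]]
dish handle tips z=.032 [[0.5941, -0.042, 0.032], [0.5444, 0.2, 0.032]] [[0.6017, -0.0443, 0.026], [0.5388, 0.2137, 0.026]]
sc [[0.5278, 0.0143], [0.5975, 0.1593], [0.5017, 0.116], [0.6538, 0.0555]] [0.5702 0.0863 0.034 ] [0.5626 0.0868 0.034 ]
si [[0.6428, 0.1168], [0.4997, 0.0476], [0.6045, 0.0097], [0.5298, 0.1576]] [0.5692 0.0829 0.034 ] [0.5712 0.0822 0.034 ]
```

```bash
python3 - <<'E'
from h import *
sc=camera_params("scene");si=camera_params("side")
for n,p,q in(("spool",(144,241),(361,160)),("tray c",(150,277),(313,145)),("bottle",(381,190),(228,355)),("maul",(413,217),(159,343)),("stripL",(178,184),(400,233)),("stripR",(223,182),(426,207)),("blacksq",(155,194),(421,186)),("brownpiece",(119,197),(439,167)),("trayL",(121,277),None),("trayTop",(166,257),None),("trayR",(179,277),None)):
    print(n,onplane(sc,p,0).round(3)[:2],onplane(si,q,0).round(3)[:2] if q else "")
E
```

```text
spool [ 0.486 -0.436] [ 0.472 -0.428]
tray c [ 0.636 -0.433] [ 0.643 -0.44 ]
bottle [0.515 0.363] [0.504 0.368]
maul [0.671 0.394] [0.652 0.407]
stripL [ 0.238 -0.296] [ 0.273 -0.153]
stripR [ 0.283 -0.142] [ 0.233 -0.29 ]
blacksq [ 0.267 -0.38 ] [ 0.268 -0.38 ]
brownpiece [ 0.24 -0.5 ] [ 0.239 -0.5  ]
trayL [ 0.608 -0.511] 
trayTop [ 0.575 -0.38 ] 
trayR [ 0.664 -0.355]
```

```bash
python3 -m handwheel '[[0.087,0.559,-0.546,-0.04,-1.274],[0.087,0.559,-0.546,-0.04,-1.274],[0.087,0.559,-0.546,-0.04,-1.274],[0.087,0.559,-0.546,-0.04,-1.274],[0.087,0.559,-0.546,-0.04,-1.274],[0.087,0.559,-0.546,-0.04,-1.274],[0.087,0.559,-0.546,-0.04,-1.274],[0.087,0.559,-0.546,-0.04,-1.274],[0.087,0.559,-0.546,-0.04,-1.274],[0.087,0.559,-0.546,-0.04,-1.274],[0.087,0.559,-0.546,-0.04,-1.274],[0.087,0.559,-0.546,-0.04,-1.274],[0.087,0.559,-0.546,-0.04,-1.274],[0.087,0.559,-0.546,-0.04,-1.274],[0.087,0.559,-0.546,-0.04,-1.274],[0.087,0.559,-0.546,-0.04,-1.274],[0.087,0.559,-0.546,-0.04,-1.274],[0.087,0.559,-0.546,-0.04,-1.274],[0.087,0.559,-0.546,-0.04,-1.274],[0.087,0.559,-0.546,-0.04,-1.274]]' 20; python3 - <<'E'
from h import *
p=camera_params("wrist");o=get_obs();print(o["tool_pos"],o["tool_rot"],o["qpos"])
cv2.imwrite("pics/w1.png",read_camera("wrist"));np.savez("w1.npz",**p);print(-p["R"].T@p["t"])
E
```

```text
time_s: 2.15
tool_pos: [0.5657, 0.0513, 0.2624]
tool_rot: [-180.0, 0.1, 88.7]
force: [0.0, 1.0, -1.3]
grip_width: 0.0868
[0.56574541 0.05125087 0.26239721] [-1.79983692e+02  7.79453635e-02  8.87439110e+01] [ 33.12791373  11.87884175 -47.06436895  90.30303649   8.83267168
  81.67718639 -15.86753158]
[0.56752553 0.12930834 0.42438864]
```

View pics/w1.png

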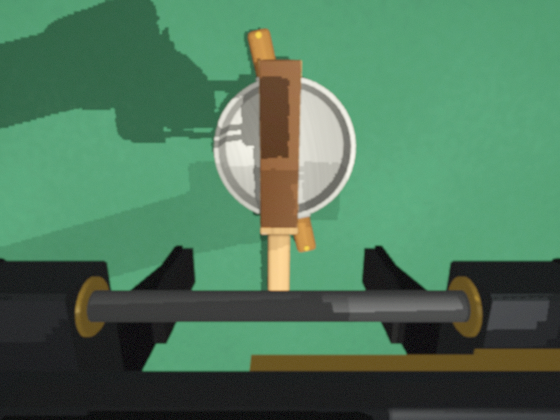

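The strop is nearly vertical in the image (leather from (262,62) to (297,228)). The dish rim spans 214–356 by 76–217, and the handle tips are at (258,30) and (307,251). I'll convert these.

```bash
python3 - <<'E'
from h import *
p=dict(np.load("w1.npz"))
P=lambda u,v,z:onplane(p,(u,v),z)[:2].round(4)
print("leather",[P(*q,.049) for q in((262,62),(300,62),(298,228),(261,228))])
print("board end z.046",P(281,60,.046),P(279,234.5,.046),"handle",P(279,285,.046))
im=cv2.imread("pics/w1.png");hsv=cv2.cvtColor(im,cv2.COLOR_BGR2HSV)
m=((hsv[...,1]<60)&(hsv[...,2]>90)).astype(np.uint8);m[250:]=0
c=max(cv2.findContours(m,0,2)[0],key=cv2.contourArea)
ys,xs=np.where(m>0)
h=cv2.convexHull(np.c_[xs,ys][(np.abs(xs-285)<80)&(np.abs(ys-146)<80)].astype(np.int32))[:,0]
W=np.array([P(u,v,.034) for u,v in h]).astype(np.float32)
print("circle",cv2.minEnclosingCircle(W))
A=np.c_[2*W,np.ones(len(W))];s=np.linalg.lstsq(A,(W**2).sum(1),rcond=None)[0];print("fit",s[:2],np.sqrt(s[2]+s[:2]@s[:2]))
print("tips",P(258,30,.030),P(307,251,.025))
a,b=P(258,30,.030),P(307,251,.025);d=a-b;print("dish yaw",np.arctan2(-d[0],d[1]),np.linalg.norm(d),(a+b)/2)
E
```

```text
leather [array([0.552 , 0.1714]), array([0.5903, 0.1706]), array([ 0.5874, -0.0072]), array([ 0.5446, -0.0063])]
board end z.046 [0.5712 0.1732] [ 0.5653 -0.016 ] handle [ 0.5639 -0.0822]
circle ((0.5735499858856201, 0.08034999668598175), 0.08347460627555847)
fit [0.57319916 0.08000155] 0.08069431855382732
tips [0.5482 0.2043] [ 0.5999 -0.0469]
dish yaw 0.20297782196899047 0.25646506584718315 [0.57405 0.0787 ]
```

```bash
python3 -m handwheel '[[0.065,-0.009,0.0015,0.04,0],[0.065,-0.009,0.0015,0.08,0],[0.065,-0.009,0.0015,0.12,0],[0.065,-0.009,0.0015,0.16,0],[0.065,-0.009,0.0015,0.19,0],[0.065,-0.009,0.0015,0.21,0],[0.065,-0.009,0.0015,0.22,0],[0.065,-0.009,0.0015,0.224,0],[0.065,-0.009,0.0015,0.224,0],[0.065,-0.009,0.0015,0.224,0]]' 20; python3 - <<'E'
from h import *
im=read_camera("side")[150:320,200:340];cv2.imwrite("pics/s2.png",cv2.resize(im,None,fx=3.5,fy=3.5))
E
```

```text
time_s: 3.2
tool_pos: [0.5684, 0.0441, 0.0398]
tool_rot: [179.9, 0.0, 88.9]
force: [-0.0, 0.1, -0.2]
grip_width: 0.0652
```

View pics/s2.png

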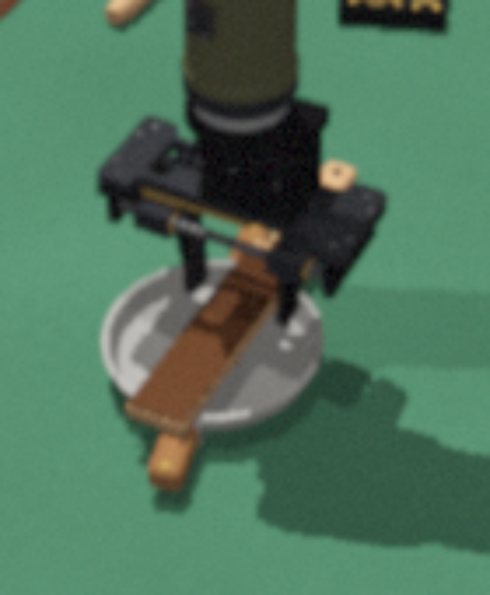

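The fingers straddle the board near (235,290) in the crop. I'll close and check.

```bash
python3 -m handwheel '[[0.06,0,0,0.002,0],[0.055,0,0,0.002,0],[0.05,0,0,0.002,0],[0.045,0,0,0.002,0],[0.04,0,0,0.002,0],[0.03,0,0,0.002,0],[0.03,0,0,0.002,0],[0.03,0,0,0.002,0],[0.03,0,0,0.002,0]]' 25
python3 -m handwheel '[[0.03,0,0,-0.004,0],[0.03,0,0,-0.01,0],[0.03,0,0,-0.02,0],[0.03,0,0,-0.035,0],[0.03,0,0,-0.055,0],[0.03,0,0,-0.075,0],[0.03,0,0,-0.09,0],[0.03,0,0,-0.1,0],[0.03,0,0,-0.1,0]]'
python3 - <<'E'
from h import *
im=read_camera("side")[100:320,180:360];cv2.imwrite("pics/s3.png",cv2.resize(im,None,fx=2.7,fy=2.7))
E
```

```text
time_s: 4.15
tool_pos: [0.5672, 0.0442, 0.0365]
tool_rot: [-180.0, 0.0, 88.9]
force: [-0.6, 0.8, 1.5]
grip_width: 0.0438
time_s: 5.05
tool_pos: [0.5685, 0.0444, 0.1383]
tool_rot: [179.8, 0.0, 88.9]
force: [0.2, -0.0, -0.8]
grip_width: 0.0435
```

View pics/s3.png

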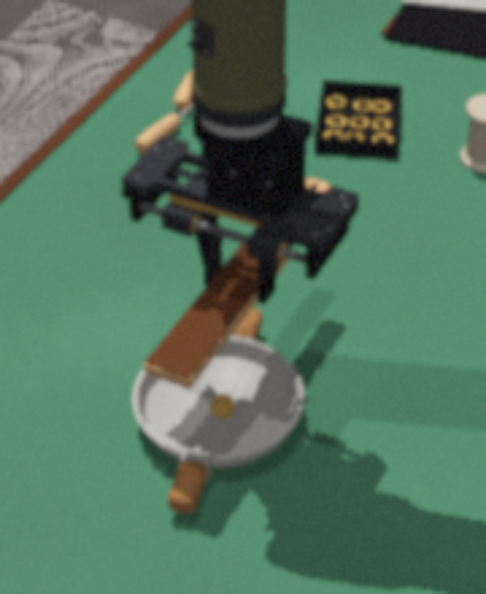

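The strop is lifted with the ball still central in the dish, at crop (222,407). I'll carry the strop to far right-centre.

```bash
python3 -m handwheel '[[0.03,-0.005,0.007,0,0],[0.03,-0.016,0.021,0,0],[0.03,-0.03,0.04,0,0],[0.03,-0.046,0.061,0,0],[0.03,-0.063,0.084,0,0],[0.03,-0.08,0.107,0,0],[0.03,-0.097,0.13,0,0],[0.03,-0.112,0.15,0,0],[0.03,-0.124,0.166,0.005,0],[0.03,-0.131,0.1745,0.02,0],[0.03,-0.131,0.1745,0.04,0],[0.03,-0.131,0.1745,0.06,0],[0.03,-0.131,0.1745,0.08,0],[0.03,-0.131,0.1745,0.095,0],[0.03,-0.131,0.1745,0.106,0],[0.03,-0.131,0.1745,0.114,0],[0.03,-0.131,0.1745,0.12,0],[0.03,-0.131,0.1745,0.122,0],[0.03,-0.131,0.1745,0.122,0],[0.03,-0.131,0.1745,0.122,0]]'
python3 - <<'E'
from h import *
im=read_camera("scene")[150:300,180:360];cv2.imwrite("pics/c4.png",cv2.resize(im,None,fx=4,fy=4))
E
```

```text
time_s: 7.1
tool_pos: [0.7399, -0.0901, 0.0154]
tool_rot: [179.9, 0.0, 88.9]
force: [-1.2, -0.1, -0.9]
grip_width: 0.0432
```

View pics/c4.png

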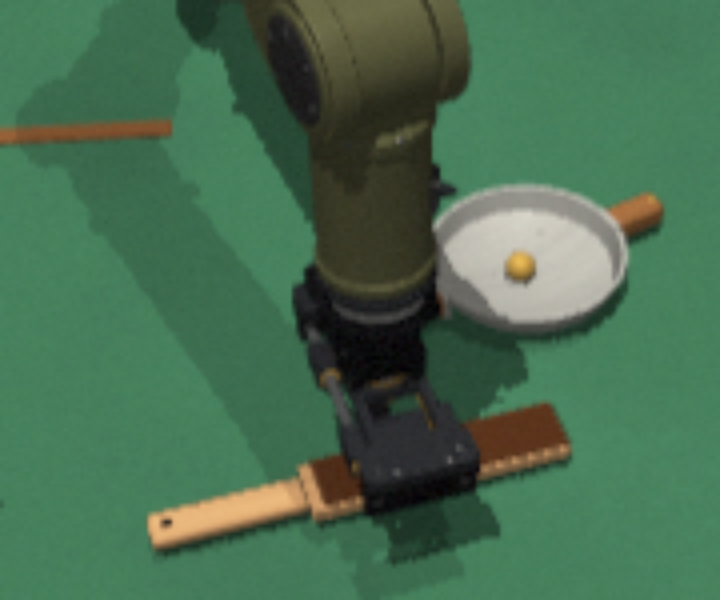

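The strop is just above clear bench, with the dish and ball undisturbed (ball at (520,265)). Lowering gently.

```bash
python3 -m handwheel '[[0.03,0,0,0.003,0],[0.03,0,0,0.006,0],[0.03,0,0,0.009,0],[0.03,0,0,0.0105,0],[0.03,0,0,0.0105,0],[0.03,0,0,0.0105,0]]'

```

```text
time_s: 7.75
tool_pos: [0.7393, -0.09, 0.0039]
tool_rot: [-180.0, 0.0, 88.9]
force: [0.3, -0.3, -0.3]
grip_width: 0.0439
```

```bash
python3 -m handwheel '[[0.03,0,0,0.001,0],[0.03,0,0,0.002,0],[0.03,0,0,0.002,0],[0.03,0,0,0.002,0]]'

```

```text
time_s: 8.15
tool_pos: [0.7396, -0.0901, 0.0026]
tool_rot: [180.0, 0.0, 88.9]
force: [-0.8, -0.5, 3.7]
grip_width: 0.0437
```

Bench contact (+3.7 N). Release, wait, then rise.

```bash
python3 -m handwheel '[[0.048,0,0,0,0],[0.052,0,0,0,0],[0.056,0,0,0,0],[0.06,0,0,0,0],[0.065,0,0,0,0],[0.065,0,0,0,0],[0.065,0,0,0,0],[0.065,0,0,-0.02,0],[0.065,0,0,-0.05,0],[0.065,0,0,-0.09,0],[0.065,0,0,-0.13,0],[0.065,0,0,-0.17,0],[0.065,0,0,-0.21,0],[0.065,0,0,-0.25,0],[0.065,0,0,-0.25,0]]'
python3 - <<'E'
from h import *
im=read_camera("side")
cv2.imwrite("pics/s5.png",im)
E
```

```text
time_s: 9.65
tool_pos: [0.7421, -0.0891, 0.262]
tool_rot: [179.2, 0.0, 88.9]
force: [1.0, 0.1, 0.5]
grip_width: 0.0651
```

View pics/s5.png

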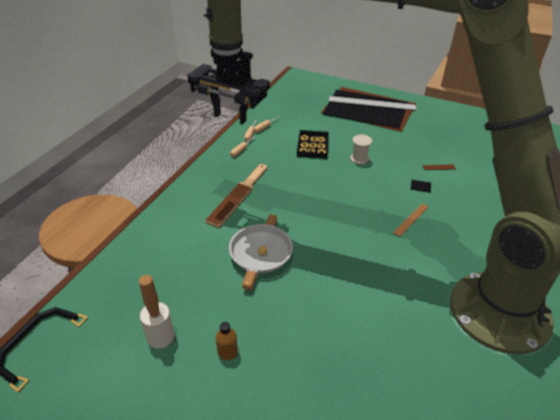

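The strop lies flat at side (237,196). The dish and ball look undisturbed. I'll go look at the left handle.

```bash
python3 -m handwheel '[[0.065,0.02,-0.019,0,-0.05],[0.065,0.05,-0.048,0,-0.12],[0.065,0.08,-0.077,0,-0.22],[0.065,0.115,-0.108,0,-0.22],[0.065,0.145,-0.137,0,-0.22],[0.065,0.175,-0.165,0,-0.22],[0.065,0.195,-0.183,0,-0.22],[0.065,0.205,-0.193,0,-0.22],[0.065,0.205,-0.193,0,-0.22],[0.065,0.205,-0.193,0,-0.22],[0.065,0.205,-0.193,0,-0.22]]'
python3 - <<'E'
from h import *
p=camera_params("wrist");o=get_obs();print(o["tool_pos"],o["tool_rot"],o["qpos"])
cv2.imwrite("pics/w6.png",read_camera("wrist"));np.savez("w6.npz",**p)
E
```

```text
time_s: 10.8
tool_pos: [0.5514, 0.1165, 0.2517]
tool_rot: [-180.0, 0.0, 101.3]
force: [-0.2, 0.2, 0.7]
grip_width: 0.065
[0.55141221 0.11647428 0.25167808] [-1.79981893e+02  2.25727209e-03  1.01338058e+02] [ 29.76383282  12.25886127 -50.80371727  91.79484247   9.60246364
  80.53677034 -10.64947433]
```

View pics/w6.png

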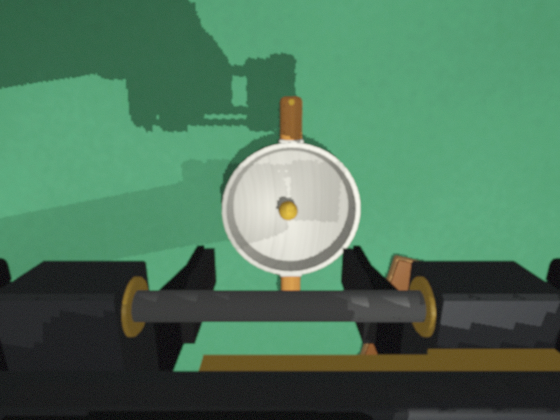

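The left handle is at (281–302, 97–139) and the ball at (288,211) in the rim circle centred near (291,208).

```bash
python3 - <<'E'
from h import *
p=dict(np.load("w6.npz"))
P=lambda u,v,z:onplane(p,(u,v),z)[:2]
im=cv2.imread("pics/w6.png");hsv=cv2.cvtColor(im,cv2.COLOR_BGR2HSV)
m=((hsv[...,0]<22)&(hsv[...,1]>110)&(hsv[...,2]>50)).astype(np.uint8)
for a,b in((95,145),(270,292)):
    for r in range(a,b,4):
        x=np.where(m[r,260:320])[0]
        if len(x): print(r,x[0]+260,x[-1]+260,P((x[0]+x[-1]+1)/2+260,r,.032).round(4),(P(x[-1]+261,r,.032)-P(x[0]+260,r,.032))[0].round(4))
w=((hsv[...,1]<60)&(hsv[...,2]>90)).astype(np.uint8);w[:, :210]=0;w[:,370:]=0;w[:135]=0;w[276:]=0
ys,xs=np.where(w);h=cv2.convexHull(np.c_[xs,ys].astype(np.int32))[:,0]
W=np.array([P(u,v,.034) for u,v in h]);A=np.c_[2*W,np.ones(len(W))];s=np.linalg.lstsq(A,(W**2).sum(1),rcond=None)[0];print("centre",s[:2],np.sqrt(s[2]+s[:2]@s[:2]))
print("ball",P(288,211,.016),"tip",P(291,97,.03))
E
```

```text
99 281 300 [0.5478 0.2021] 0.0207
103 280 300 [0.5481 0.1981] 0.0218
107 280 301 [0.5495 0.1942] 0.0229
111 280 300 [0.5498 0.1901] 0.022
115 280 300 [0.5507 0.186 ] 0.022
119 281 300 [0.5521 0.1821] 0.021
123 280 300 [0.5524 0.1779] 0.0222
127 281 300 [0.5538 0.1739] 0.0212
131 280 300 [0.5541 0.1697] 0.0223
135 280 301 [0.5556 0.1656] 0.0235
139 287 294 [0.5564 0.1614] 0.0086
278 281 299 [ 0.5908 -0.0034] 0.0229
282 281 299 [ 0.5919 -0.0088] 0.023
286 281 299 [ 0.5931 -0.0142] 0.0231
290 282 299 [ 0.5948 -0.0195] 0.022
centre [0.57320257 0.08066133] 0.08089215711073625
ball [0.57150726 0.07567291] tip [0.5474616  0.20413463]
```

```bash
python3 -m handwheel '[[0.065,0.03,0.007,0.02,-0.012],[0.065,0.0596,0.0132,0.05,-0.012],[0.065,0.0596,0.0132,0.09,-0.012],[0.065,0.0596,0.0132,0.13,-0.012],[0.065,0.0596,0.0132,0.165,-0.012],[0.065,0.0596,0.0132,0.195,-0.012],[0.065,0.0596,0.0132,0.215,-0.012],[0.065,0.0596,0.0132,0.23,-0.012],[0.065,0.0596,0.0132,0.238,-0.012],[0.065,0.0596,0.0132,0.243,-0.012],[0.065,0.0596,0.0132,0.2455,-0.012],[0.065,0.0596,0.0132,0.2455,-0.012],[0.065,0.0596,0.0132,0.2455,-0.012],[0.065,0.0596,0.0132,0.2455,-0.012]]'
python3 - <<'E'
from h import *
p=camera_params("wrist")
cv2.imwrite("pics/w7.png",read_camera("wrist"))
im=read_camera("side")[150:320,180:340];cv2.imwrite("pics/s7.png",cv2.resize(im,None,fx=3.5,fy=3.5))
E
```

```text
time_s: 12.25
tool_pos: [0.5518, 0.1797, 0.0072]
tool_rot: [179.9, 0.0, 102.2]
force: [-0.5, 0.0, -0.7]
grip_width: 0.0651
```

View pics/w7.png

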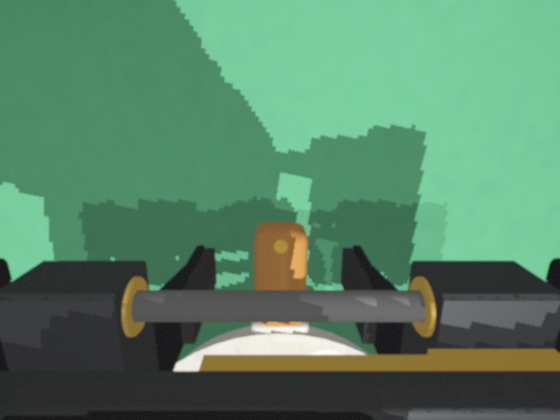

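View pics/s7.png

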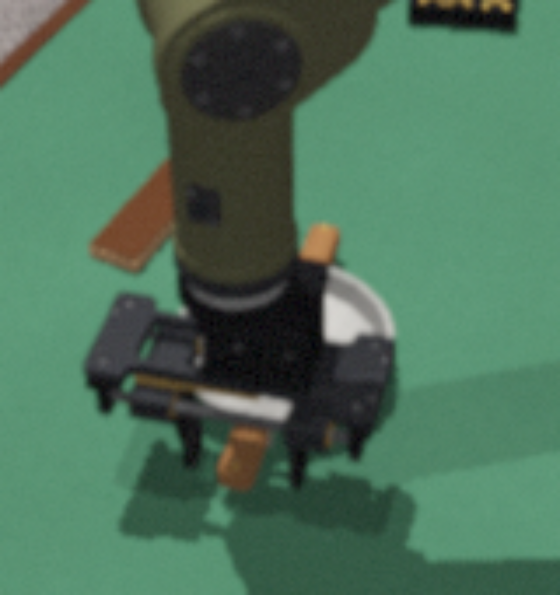

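The handle (254–306) is centred between the fingers (mid ≈279). I'll lower 3 mm and close gently, then firm up.

```bash
python3 -m handwheel '[[0.06,0,0,0.0015,0],[0.055,0,0,0.003,0],[0.05,0,0,0.003,0],[0.045,0,0,0.003,0],[0.04,0,0,0.003,0],[0.036,0,0,0.003,0],[0.033,0,0,0.003,0],[0.03,0,0,0.003,0],[0.028,0,0,0.003,0],[0.026,0,0,0.003,0],[0.024,0,0,0.003,0],[0.022,0,0,0.003,0],[0.02,0,0,0.003,0],[0.018,0,0,0.003,0],[0.018,0,0,0.003,0]]' 6
python3 -m handwheel '[[0.015,0,0,0,0],[0.015,0,0,0,0]]' 20
python3 -m handwheel '[[0.01,0,0,0,0],[0.01,0,0,0,0]]' 40
python3 -m handwheel '[[0.005,0,0,0,0],[0.0,0,0,0,0],[0.0,0,0,0,0],[0.0,0,0,0,0]]' 60
python3 - <<'E'
from h import *
cv2.imwrite("pics/c8.png",cv2.resize(read_camera("scene")[160:260,240:400],None,fx=4,fy=4))
E
```

```text
time_s: 13.85
tool_pos: [0.5514, 0.1797, 0.0036]
tool_rot: [180.0, -0.0, 102.2]
force: [0.6, 1.7, -0.1]
grip_width: 0.0238
time_s: 14.05
tool_pos: [0.5514, 0.1797, 0.0036]
tool_rot: [180.0, -0.0, 102.2]
force: [0.6, 0.5, -1.2]
grip_width: 0.0237
time_s: 14.25
tool_pos: [0.5514, 0.1796, 0.0036]
tool_rot: [180.0, 0.0, 102.2]
force: [1.0, 0.3, -1.0]
grip_width: 0.0236
time_s: 14.65
tool_pos: [0.5514, 0.1797, 0.0036]
tool_rot: [180.0, 0.0, 102.2]
force: [0.6, 0.7, -0.1]
grip_width: 0.0234
```

View pics/c8.png

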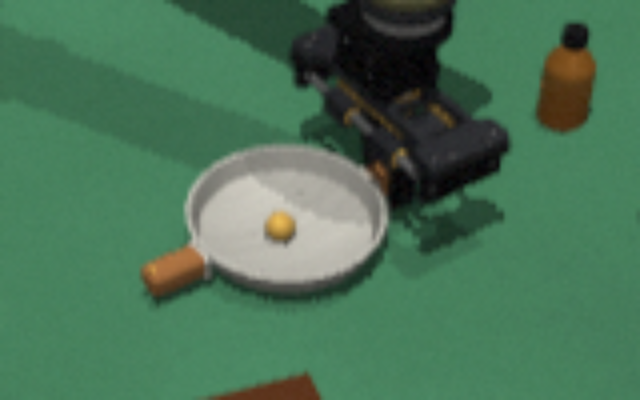

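Gripped, ball near the middle at (280,225). Lifting slowly.

```bash
python3 -m handwheel '[[0,0,0,-0.001,0],[0,0,0,-0.002,0],[0,0,0,-0.004,0],[0,0,0,-0.007,0],[0,0,0,-0.01,0],[0,0,0,-0.013,0],[0,0,0,-0.016,0],[0,0,0,-0.018,0],[0,0,0,-0.02,0],[0,0,0,-0.02,0],[0,0,0,-0.02,0]]'
python3 - <<'E'
from h import *
cv2.imwrite("pics/c9.png",cv2.resize(read_camera("scene")[160:260,240:400],None,fx=4,fy=4))
cv2.imwrite("pics/s9.png",cv2.resize(read_camera("side")[160:320,180:340],None,fx=3.5,fy=3.5));o=get_obs();print(o["force"],o["wrist_torque"],o["grip_width"])
E
```

```text
time_s: 15.8
tool_pos: [0.5513, 0.1795, 0.0235]
tool_rot: [-180.0, 0.0, 102.2]
force: [0.5, -0.1, -4.1]
grip_width: 0.0233
[ 0.06256868  0.85403841 -2.94954628] [ 3.59786046e-01 -1.93397186e-02 -6.56686130e-05] 0.023314392370892115
```

View pics/c9.png

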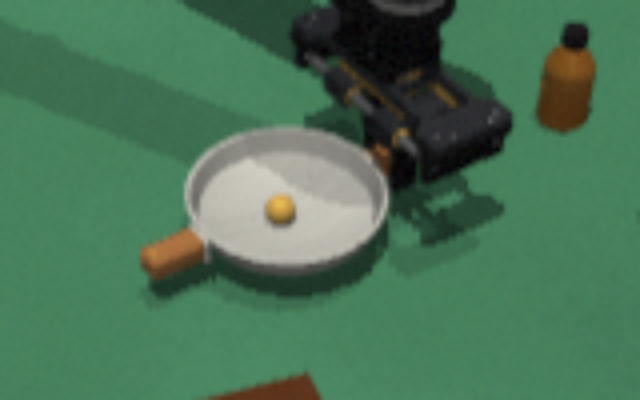

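View pics/s9.png

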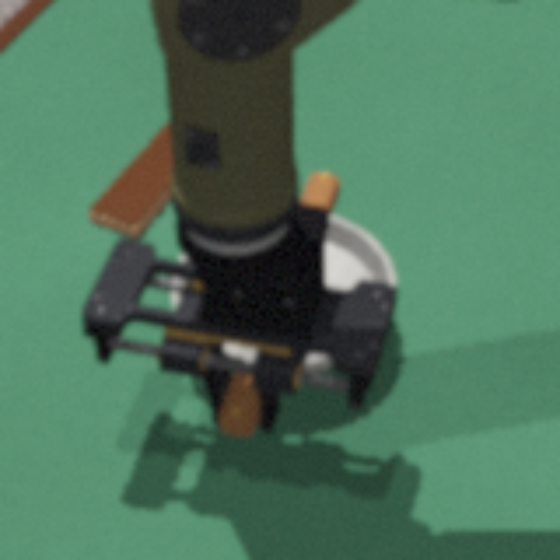

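The dish is clear, level by eye, with the ball unmoved. Continuing up to about 115 mm.

```bash
python3 -m handwheel '[[0,0,0,-0.001,0],[0,0,0,-0.004,0],[0,0,0,-0.009,0],[0,0,0,-0.015,0],[0,0,0,-0.022,0],[0,0,0,-0.029,0],[0,0,0,-0.036,0],[0,0,0,-0.043,0],[0,0,0,-0.05,0],[0,0,0,-0.057,0],[0,0,0,-0.064,0],[0,0,0,-0.071,0],[0,0,0,-0.078,0],[0,0,0,-0.084,0],[0,0,0,-0.089,0],[0,0,0,-0.093,0],[0,0,0,-0.096,0],[0,0,0,-0.098,0],[0,0,0,-0.098,0],[0,0,0,-0.098,0]]'
python3 - <<'E'
from h import *
cv2.imwrite("pics/c10.png",cv2.resize(read_camera("scene")[130:260,240:400],None,fx=4,fy=4))
o=get_obs();print(o["tool_pos"],o["qpos"],o["grip_width"])
E
```

```text
time_s: 17.9
tool_pos: [0.5512, 0.1796, 0.1213]
tool_rot: [-180.0, 0.0, 102.2]
force: [1.1, -0.3, -4.1]
grip_width: 0.0235
[0.55115734 0.17952107 0.12125859] [ 21.26108268  21.13374553 -50.32418751  99.18003273  17.42178746
  67.93806077 -21.61658935] 0.023680937819771018
```

View pics/c10.png

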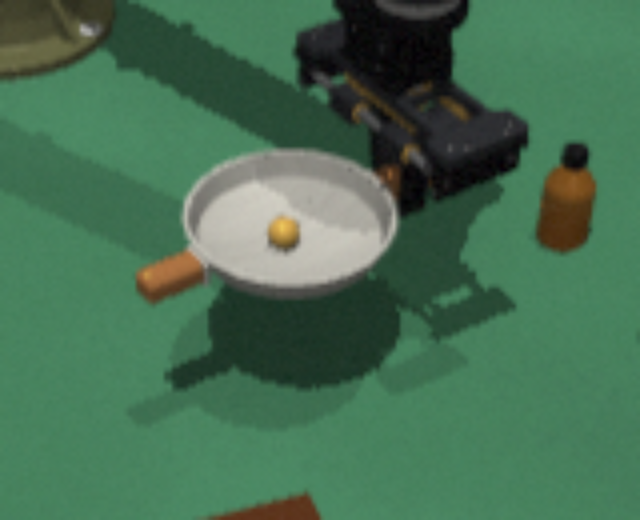

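Level, ball centred at (284,232). Now I'll work out the quarter turn about the dish centre as two equal halves.

```bash
python3 -c "
import numpy as np
s=np.linspace(0,1,19)[1:];T=.679*(10*s**3-15*s**4+6*s**5)
for t in T:print(f'[0,{.101*(np.cos(t)-1):.4f},{-.101*np.sin(t):.4f},0,{-t:.3f}]',end=',')"
```

```text
[0,-0.0000,-0.0001,0,-0.001],[0,-0.0000,-0.0008,0,-0.008],[0,-0.0000,-0.0024,0,-0.024],[0,-0.0001,-0.0052,0,-0.052],[0,-0.0004,-0.0092,0,-0.092],[0,-0.0010,-0.0143,0,-0.143],[0,-0.0021,-0.0203,0,-0.203],[0,-0.0036,-0.0269,0,-0.269],[0,-0.0058,-0.0336,0,-0.340],[0,-0.0084,-0.0402,0,-0.410],[0,-0.0112,-0.0463,0,-0.476],[0,-0.0142,-0.0516,0,-0.536],[0,-0.0169,-0.0560,0,-0.587],[0,-0.0192,-0.0593,0,-0.627],[0,-0.0209,-0.0615,0,-0.655],[0,-0.0219,-0.0628,0,-0.671],[0,-0.0223,-0.0633,0,-0.678],[0,-0.0224,-0.0634,0,-0.679],
```

```bash
python3 -m handwheel '[[0,0,-0.0001,0,-0.001],[0,0,-0.0008,0,-0.008],[0,0,-0.0024,0,-0.024],[0,-0.0001,-0.0052,0,-0.052],[0,-0.0004,-0.0092,0,-0.092],[0,-0.001,-0.0143,0,-0.143],[0,-0.0021,-0.0203,0,-0.203],[0,-0.0036,-0.0269,0,-0.269],[0,-0.0058,-0.0336,0,-0.34],[0,-0.0084,-0.0402,0,-0.41],[0,-0.0112,-0.0463,0,-0.476],[0,-0.0142,-0.0516,0,-0.536],[0,-0.0169,-0.056,0,-0.587],[0,-0.0192,-0.0593,0,-0.627],[0,-0.0209,-0.0615,0,-0.655],[0,-0.0219,-0.0628,0,-0.671],[0,-0.0223,-0.0633,0,-0.678],[0,-0.0224,-0.0634,0,-0.679],[0,-0.0224,-0.0634,0,-0.679],[0,-0.0224,-0.0634,0,-0.679]]'
python3 - <<'E'
from h import *
cv2.imwrite("pics/c11.png",cv2.resize(read_camera("scene")[130:260,240:400],None,fx=4,fy=4))
o=get_obs();print(o["tool_pos"],o["qpos"],o["grip_width"])
E
```

```text
time_s: 19.95
tool_pos: [0.4941, 0.1445, 0.1215]
tool_rot: [180.0, -0.0, 141.1]
force: [0.4, -0.4, -2.9]
grip_width: 0.0233
[0.49410372 0.14447591 0.12150012] [ 35.28148426  14.07861823 -60.27577039 107.76943987  13.39227056
  65.74113548  21.29626681] 0.023416274573929256
```

View pics/c11.png

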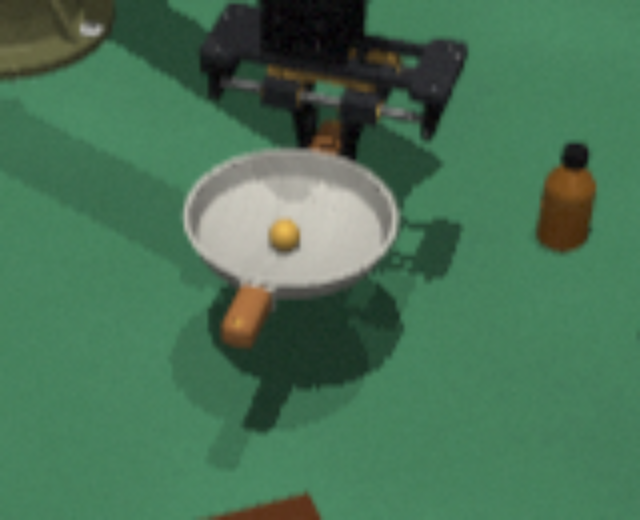

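Halfway there, ball still at (285,235). In the second half I'll add a gentle 30 mm outward move to keep joint 3 off its limit.

```bash
python3 -c "
import numpy as np
s=np.linspace(0,1,19)[1:];T=.679*(10*s**3-15*s**4+6*s**5)
for t in T:print(f'[0,{.101*(np.cos(t)-1)-.0233*t/.679:.4f},{-.101*np.sin(t)+.0188*t/.679:.4f},0,{-t:.3f}]',end=',')"
```

```text
[0,-0.0000,-0.0001,0,-0.001],[0,-0.0003,-0.0006,0,-0.008],[0,-0.0009,-0.0018,0,-0.024],[0,-0.0019,-0.0038,0,-0.052],[0,-0.0036,-0.0067,0,-0.092],[0,-0.0059,-0.0104,0,-0.143],[0,-0.0090,-0.0147,0,-0.203],[0,-0.0129,-0.0194,0,-0.269],[0,-0.0174,-0.0242,0,-0.340],[0,-0.0224,-0.0289,0,-0.410],[0,-0.0276,-0.0331,0,-0.476],[0,-0.0326,-0.0368,0,-0.536],[0,-0.0371,-0.0397,0,-0.587],[0,-0.0407,-0.0419,0,-0.627],[0,-0.0434,-0.0434,0,-0.655],[0,-0.0449,-0.0442,0,-0.671],[0,-0.0456,-0.0446,0,-0.678],[0,-0.0457,-0.0446,0,-0.679],
```

```bash
python3 -m handwheel '[[0,0,-0.0001,0,-0.001],[0,-0.0003,-0.0006,0,-0.008],[0,-0.0009,-0.0018,0,-0.024],[0,-0.0019,-0.0038,0,-0.052],[0,-0.0036,-0.0067,0,-0.092],[0,-0.0059,-0.0104,0,-0.143],[0,-0.009,-0.0147,0,-0.203],[0,-0.0129,-0.0194,0,-0.269],[0,-0.0174,-0.0242,0,-0.34],[0,-0.0224,-0.0289,0,-0.41],[0,-0.0276,-0.0331,0,-0.476],[0,-0.0326,-0.0368,0,-0.536],[0,-0.0371,-0.0397,0,-0.587],[0,-0.0407,-0.0419,0,-0.627],[0,-0.0434,-0.0434,0,-0.655],[0,-0.0449,-0.0442,0,-0.671],[0,-0.0456,-0.0446,0,-0.678],[0,-0.0457,-0.0446,0,-0.679],[0,-0.0457,-0.0446,0,-0.679],[0,-0.0457,-0.0446,0,-0.679]]'
python3 - <<'E'
from h import *
im=read_camera("scene");cv2.imwrite("pics/c12r.png",im);cv2.imwrite("pics/c12.png",cv2.resize(im[130:280,220:400],None,fx=4,fy=4))
im=read_camera("side");cv2.imwrite("pics/s12r.png",im);cv2.imwrite("pics/s12.png",cv2.resize(im[120:290,160:350],None,fx=3.5,fy=3.5))
o=get_obs();print(o["tool_pos"],o["qpos"],o["grip_width"])
E
```

```text
time_s: 22.0
tool_pos: [0.5016, 0.0811, 0.1215]
tool_rot: [-180.0, -0.0, -180.0]
force: [0.3, -0.2, -3.2]
grip_width: 0.0235
[0.50161708 0.08102759 0.12152977] [ 47.61582075  15.05425659 -66.21828046 108.54083415  15.08547015
  66.0270125   65.91663557] 0.023358881601791687
```

View pics/c12.png

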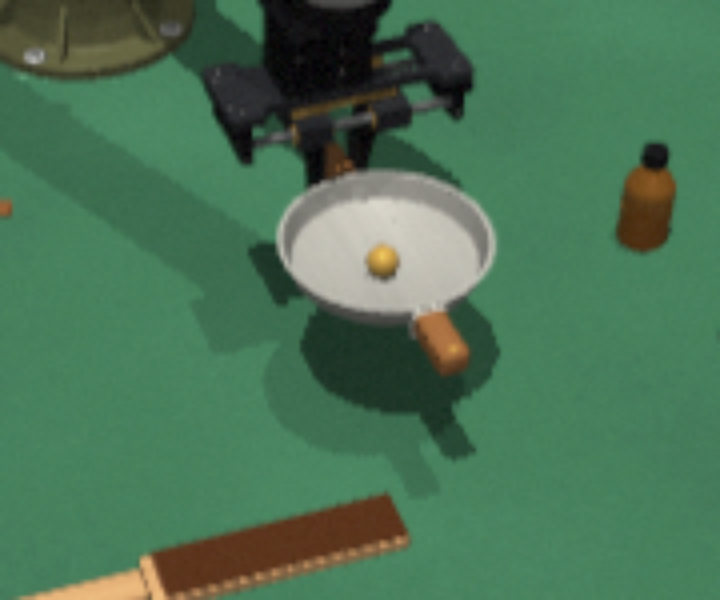

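View pics/s12.png

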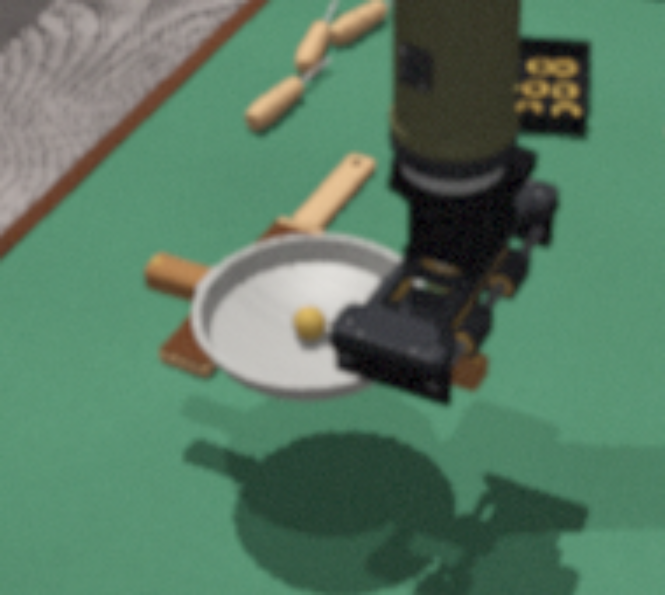

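```bash
python3 - <<'E'
from h import *
sc=camera_params("scene");si=camera_params("side")
def tri(a,b):
    a=(a[0]/4+220,a[1]/4+130);b=(b[0]/3.5+160,b[1]/3.5+120)
    P=[np.array(p["camera_matrix"])@np.c_[p["R"],p["t"]] for p in(sc,si)]
    X=cv2.triangulatePoints(P[0],P[1],np.array(a,float),np.array(b,float))[:,0];return X[:3]/X[3]
print("ball",tri((382,261),(310,324)).round(4)," expect dish centre .6026 .081 .118+.016")
print("tip",tri((453,362),(153,272)).round(4),"expect .730 .081 .140")
for z,(n,p,zf,off) in((.152,("sc",sc,4,(220,130))),(.152,("si",si,3.5,(160,120)))):
    im=cv2.imread(f"pics/{'c' if n=='sc' else 's'}12r.png");hsv=cv2.cvtColor(im,cv2.COLOR_BGR2HSV)
    c,r=proj(p,(.6026,.081,.152)),None
    print(n,"rim proj", [proj(p,(.6026+.0795*np.cos(a),.081+.0795*np.sin(a),.152)).round(1).tolist() for a in np.arange(4)*np.pi/2], "zoomed",[((proj(p,(.6026+.0795*np.cos(a),.081+.0795*np.sin(a),.152))-off)*zf).round(0).tolist() for a in np.arange(4)*np.pi/2])
o=get_obs();print(o["wrist_torque"],o["joint_velocities"].round(2))
E
```

```text
ball [0.6046 0.0791 0.1301]  expect dish centre .6026 .081 .118+.016
tip [0.7265 0.0828 0.135 ] expect .730 .081 .140
sc rim proj [[326.6, 205.9], [340.9, 183.0], [306.1, 173.3], [290.1, 194.9]] zoomed [[426.0, 304.0], [484.0, 212.0], [344.0, 173.0], [280.0, 259.0]]
si rim proj [[219.2, 197.0], [231.8, 227.4], [278.8, 216.4], [263.5, 187.5]] zoomed [[207.0, 270.0], [251.0, 376.0], [416.0, 337.0], [362.0, 236.0]]
[ 0.10526326  0.12195394 -0.02707709] [-0.12  0.06  0.06 -0.   -0.07  0.11  0.03]
```

The ball is within about 3 mm of the middle. The tip sits about 5 mm below nominal (≈0.02–0.04 rad), and the handle line is within 0.02 rad. I'll hold 1 s to rule out creep.

```bash
python3 -m handwheel '[[0,0,0,0,0],[0,0,0,0,0],[0,0,0,0,0],[0,0,0,0,0],[0,0,0,0,0],[0,0,0,0,0],[0,0,0,0,0],[0,0,0,0,0],[0,0,0,0,0],[0,0,0,0,0]]' 60
python3 - <<'E'
from h import *
for n,f in(("scene","c"),("side","s")):
    im=read_camera(n);a=cv2.imread(f"pics/{f}12r.png");d=cv2.absdiff(im,a).max(2);print(n,(d>40).sum(),"px changed")
    cv2.imwrite(f"pics/{f}13.png",im)
E
```

```text
time_s: 23.1
tool_pos: [0.5016, 0.0809, 0.1215]
tool_rot: [-180.0, -0.0, -180.0]
force: [0.6, -0.3, -3.7]
grip_width: 0.0234
scene 1 px changed
side 0 px changed
```

View pics/s13.png

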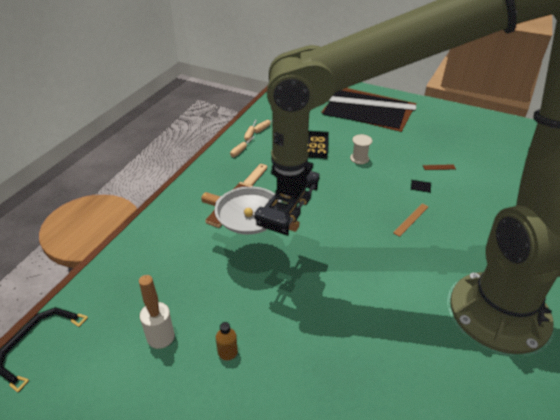

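Nothing moved during the hold. The dish is aloft with its free handle toward the stool, and the bystanders are where they started. Handing in.

```bash
python3 -c "
from cell import *
print(sign_off())"
```

```text
the job is handed in; nothing more can be done
None
```

I finished the job and handed it in at about 23 s. The sign-off gives no verdict, so the figures below are my own last checks.

- **Strop:** I lifted it off by its board and set it down flat on clear bench behind and to the right of the dish. The wrist force showed bench contact before I let go.
- **Dish:** I gripped the left handle at 60 N, raised the dish until its underside was about 118 mm up, and turned it 78° about its own centre. The handles started about 12° off left-right, so this brought the handle line straight across. The free handle now points away from the robot.
- **Last checks:**
  - The ball was about 3 mm from the dish's middle.
  - The handle line was within about 0.02 rad of straight across.
  - Over a 1 s hold, only one pixel changed across the scene and side pictures.
  - The other things on the bench looked unmoved.
- **One disagreement:** the free handle's tip measured about 5 mm lower than nominal. That is a sag of roughly 0.02–0.04 rad, inside the 0.1 limit, though some of it could be calibration error.

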